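# Unlock the drawer organiser and pop up its two lids in order

## Task

Open the grey organiser box in the drawer with closed fingertips: press down the raised end of its long lock rocker until it has tipped fully over, then push the oblong button all the way in so that the wide lid springs up, and only when that lid is up push the round button all the way in so that the narrow lid springs up too. Let the lids open by themselves, pick nothing up, and leave the drives and the other loose things where they lie.

Things in the scene. Friction and masses are not known exactly. Their poses are not given: they have to be found in the camera images.
- organiser_box: Grey plastic box, fixed, 170 (x, -90 to 80) by 270 (y, -135 to 135) by 64 mm high. Origin on its underside. x points from the control ledge to the lid hinges, y left, z up. Front 60 mm (x -90 to -30): flat solid ledge, top at z 64, with three dark controls in a row at x -62: lock rocker (middle y +100), oblong button (y +20), round button (y -90). Behind it two lids, almost flush with the ledge.
- lock_raised_end (a point): Top face of the lock rocker 2 mm in from its left (box +y) end, the raised end while locked; moves with it. Rocker: plate 56 mm long along box y, 22 wide, 6 thick, pivot at mid length along box x, 8 mm above the ledge. This point is 15.5 mm above the ledge when locked, about 6 mm when tipped over (plate's middle stays at 11 mm). 2 to 5 N pressed down near here tips it; it stays as left.
- lock_rocker (a joint): Angle of the lock rocker, rad: 0 locked (left end up), 0.36 fully tipped over (left end down, unlocked). While locked, both buttons are blocked and move less than 1 mm. From about 0.28 rad on they are free; take it to the stop.
- wide_button_top (a point): Centre of the top of the oblong button (32 mm along box y, 18 mm along box x) that opens the wide lid; 10 mm above the ledge top when out, 4 mm when fully in.
- wide_button (a joint): How far the oblong button is pressed straight down, m: 0 out, 0.006 fully in (5 N). It springs back when let go. The catch lets the wide lid go at about 0.0045 m.
- narrow_button_top (a point): Centre of the top of the round button (20 mm across) that opens the narrow lid; 10 mm above the ledge top when out, 4 mm when fully in.
- narrow_button (a joint): How far the round button is pressed straight down, m: 0 out, 0.006 fully in (5 N). It springs back when let go. The catch lets the narrow lid go at about 0.0045 m.
- wide_lid (a joint): Opening angle of the wide lid, rad: about 0 shut, 1.45 fully open, almost upright. Box y -35 to 135 mm, x -29 to hinge at 80 mm; its lip overlaps the narrow lid and stands 4 mm above the ledge. Once released, its spring lifts it to the stop in about a second; the free edge swings up and away from the ledge.
- narrow_lid (a joint): Opening angle of the narrow lid, rad: about 0 shut, 1.45 fully open. Box y -135 to -35 mm, x -29 to hinge at 80 mm; springs up like the wide one.
- lime_stick: Bystander: lime-green slide-out memory stick, 58 by 18 by 10 mm, lying loose on the control ledge between the oblong and the round button, its length about across the ledge. Origin: centre of its underside.
- bamboo_drive: Bystander: bamboo-cased drive, 60 by 22 by 11 mm, lying on the drawer bottom close to the box. Origin: centre of its underside.
- rose_gold_drive: Bystander: rose-gold metal drive with a thumb slider, 55 by 18 by 13 mm, on the drawer bottom close to the box. Origin: centre of its underside.
- black_drive: Bystander: black drive with a round fingerprint reader, 69 by 20 by 10 mm, on the drawer bottom close to the box. Origin: centre of its underside.
- stapler: Bystander: small black stapler, 95 by 28 by 34 mm, on the drawer bottom to the left of the box. Origin: centre of its underside.
- tape_roll: Bystander: roll of clear tape, 48 mm across, 18 mm high, in the near left corner of the drawer. Origin: centre of its underside.
- eraser: Bystander: white eraser in a card sleeve, 50 by 20 by 12 mm, by the drawer front, next to the tape roll. Origin: centre of its underside.
- note_pad: Bystander: pad of notes, 60 by 60 by 14 mm, in the near right corner of the drawer. The drawer's inner floor is 6 mm above the desk, its walls rise to 65 mm (front panel 75 mm). Origin: centre of its underside.

How it is judged:
By the outcome, as a careful person would: the job done as asked, in the order asked, and still so for the second after the job is handed in, with the robot touching nothing.
It also fails if it takes over 48 s, if anything falls off the work surface, if the arm or the gripper's body presses on something with over 40 N, if the wrist force passes 120 N, or if a joint passes its speed limit or range.

## Robot

A 7-joint arm with a two-finger parallel gripper is mounted at the origin on the work surface. World frame = base frame: x ahead of the robot, y to its left, z up, the work surface at z = 0. Lengths are in m, angles in rad, forces in N, time in s.
With the tool pointing down it reaches from about 0.425 to 0.875 m from the base axis. Payload 9.9 kg.
Tool frame: the origin (TCP) lies midway between the tips of the shut fingers; the grasp point (between the pads) lies 19 mm behind it (robot.hold_point_z is the distance from the TCP to the grasp point, in m); x points along the fingers, y is the direction in which the jaws open and shut, and the axes are right-handed (so a half turn about x gives the same grasp; the last joint's range is limited). The gripper opens to 85 mm and grips with 20 to 120 N. Pads are 22 mm wide; open, the fingers measure 114 mm over their backs; the gripper's body (76 mm by 85 mm) begins 54 mm behind the grasp point. The pads swing forward as they close: fully open they stand 13 mm farther back than shut.
Start: joints at [1.162, 0.576, 0.025, 1.437, -0.015, 1.129, -0.057], TCP at [0.215, -0.64, 0.231] pointing down, gripper open.
Joint ranges: [-2.76, 2.76], [-0.34, 2.15], [-1.52, 1.57], [0.19, 2.46], [-1.09, 4.23], [0.17, 1.99], [-2.82, 2.82]. Speed limits (rad/s): [2.22, 2.22, 3.01, 3.01, 3.14, 3.14, 3.14].

## Interface

Orientations are given as [roll, pitch, yaw] about the fixed x, y, z axes, in that order (R = Rz(yaw) Ry(pitch) Rx(roll)).
In Python, from station import robot, vision, job_done gives the robot as it stands. The module is installed in compiled form; this text tells all that it offers.
- The arm moves only by the tool step_arm, never from a script. Its argument "rows" is a list of rows, each a list of 2 entries, a list of its own where there are three numbers: the shift along the tool's x, y, z in m, then the turn, a rotation vector about the tool's x, y, z in rad. A call has 1 to 12 rows; each row shifts and turns the commanded pose from where the row before left it, along the tool's axes as they then stand; what a row does not reach is not made up. A row lasts 1/10 s, in which the tool goes at most 50 mm and 8.59 degrees, less where a joint would pass 70% of its speed; a pose out of reach is approached as far as the arm can. A call is refused whole if a number of a shift passes 0.05 or a number of a turn 0.15, either way. A call with a gripper value outside its range is refused whole. "fingers" is the opening in per cent of the stroke, from 0 (shut) to 100 (fully open), set as the call begins (left out, the last holds). The fingers move at their own pace and stop on an object; "grip_force" is the grip in N (left out, the last holds). Time passes only in rows, so rows that do not move let the fingers close. It gives the time, the measured TCP pose, the force and the opening at its end, in the units of the state.
- robot.read_state(): the state, without advancing time (a new reading comes with each control period).
- vision.capture(name): name is "scene" or "side" or "wrist"; returns the picture (384x512x3 uint8, red, green, blue); there is no depth.
- vision.camera_model(name): a dict with "mtx" (3x3 intrinsics, pixels), "position" and "attitude" of the camera in the world; the wrist camera has in their place "T_tool_cam" (4x4, takes a point from camera to tool coordinates, whose origin is the TCP and whose axes are the tool frame's). Camera axes: x right, y up, looking along -z (the intrinsics and any distortion apply to the point x, -y, -z); pixel columns grow to the right and rows downward; lengths in m; the calibration is good to about 2 mm. A picture is of the moment at which its call begins: read the wrist's pose just before it. camera_model takes no time and is no camera call.
- job_done(): hands the job in, once; it reports no verdict.
The state is a dict: "t": time; "q": joint angles; "qd": joint speeds; "tau": joint torques, N m; "position": TCP position; "orientation": TCP orientation; "wrist_force": force on the tool from outside, world axes, zero at the start; "ft_torque": the same for the moment, N m; "opening": finger opening in m.
Only numpy, scipy, OpenCV 4.12 (cv2) and the standard library are available. Lean on these libraries where they do the work, as an engineer would, in place of code of your own. Each camera call takes 0.05 s, during which the arm holds its last target.

## Working session

There is one attempt and no reset: what is moved stays moved. The work goes in short steps, Python scripts to look and compute and a tool call to move; the robot and the scene stay as the last step left them, time stands still between calls to the robot, and variables do not carry over. Pictures are saved under pics/ and viewed, and the job is handed in when it is done.

Besides the shell and the picture viewer there is one more tool, called after "Call:" by a JSON object that holds its "method" and its "body". step_arm: Moves the arm, as the interface text tells. Its arguments: {"type":"object","properties":{"rows":{"type":"array","items":{"type":"array"}},"fingers":{"type":"number"},"grip_force":{"type":"number"}},"required":["rows"]}

```bash
mkdir -p pics; python3 - <<'E'
from station import robot, vision
import cv2
print(robot.read_state())
for n in ["scene","side","wrist"]:
    print(n,vision.camera_model(n))
    cv2.imwrite(f"pics/{n}0.png",cv2.cvtColor(vision.capture(n),cv2.COLOR_RGB2BGR))
E
```

```text
{'t': 0.0, 'q': array([ 1.16220591,  0.5765017 ,  0.02482664,  1.43792037, -0.01505899,
        1.12900085, -0.05652217]), 'qd': array([ 0.0016839 ,  0.00268568,  0.00058385, -0.00112519, -0.0004681 ,
       -0.00174487,  0.0001863 ]), 'tau': array([-5.97967210e-04, -7.65755296e+01,  2.25030921e+00, -2.85959405e+01,
        1.53279601e-02,  1.28028952e-02, -5.93873256e-05]), 'position': array([ 0.21528517, -0.63926166,  0.23045833]), 'orientation': array([-1.55709196,  1.56914888,  1.90929225]), 'wrist_force': array([ 0.4457854 , -0.39102326, -0.57954894]), 'ft_torque': array([-0.0230353 , -0.0288609 , -0.02401936]), 'opening': 0.08515883555084033}
scene {'mtx': array([[483.31448066,   0.        , 253.04858574],
       [  0.        , 483.31448066, 187.13475209],
       [  0.        ,   0.        ,   1.        ]]), 'position': array([ 1.27877695, -0.09080373,  0.98784097]), 'attitude': array([ 0.65775907, -0.01043577,  1.43518985])}
side {'mtx': array([[438.96602971,   0.        , 258.74433511],
       [  0.        , 438.96602971, 192.8440463 ],
       [  0.        ,   0.        ,   1.        ]]), 'position': array([0.46099708, 0.82319881, 0.94960756]), 'attitude': array([ 0.75921308,  0.00662245, -3.04099842])}
wrist {'mtx': array([[288.21921386,   0.        , 253.60908002],
       [  0.        , 288.21921386, 186.65937955],
       [  0.        ,   0.        ,   1.        ]]), 'T_tool_cam': array([[ 3.85407145e-04,  2.94030148e-01, -9.55796068e-01,
        -1.43669050e-01],
       [ 9.99999844e-01,  2.73491013e-04,  4.87365144e-04,
         1.07449589e-03],
       [ 4.04701681e-04, -9.55796106e-01, -2.94029997e-01,
        -7.49491670e-02],
       [ 0.00000000e+00,  0.00000000e+00,  0.00000000e+00,
         1.00000000e+00]])}
```

View pics/scene0.png

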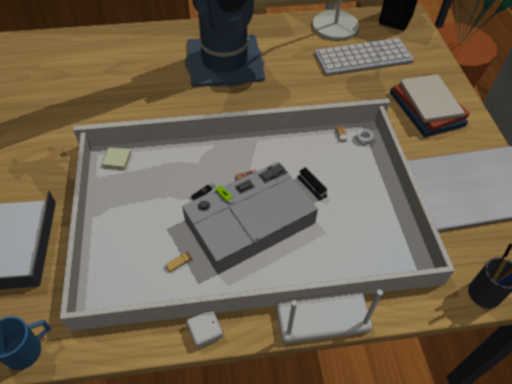

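View pics/side0.png

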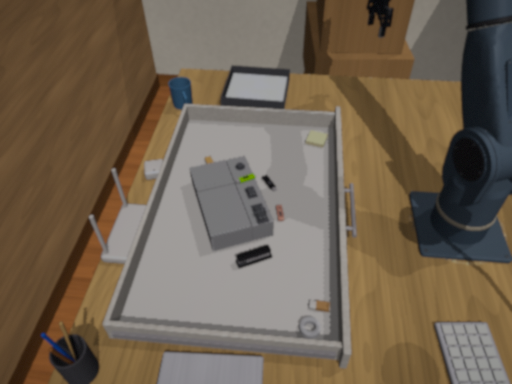

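View pics/wrist0.png

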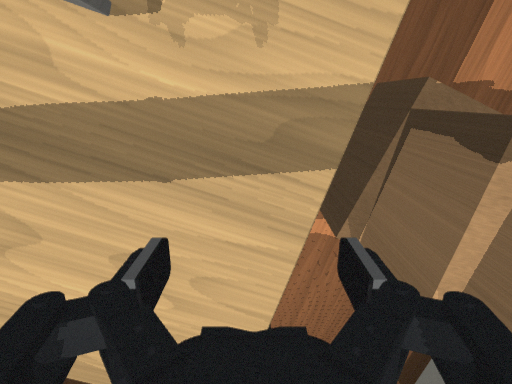

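The scene view shows the box centred near (250,210), with its ledge facing the robot. The rocker is at about (272,172), the oblong button at (244,186), the round button at (204,205) and the lime stick at (223,193). I'll zoom in next.

```bash
python3 - <<'E'
import cv2
a=cv2.imread("pics/scene0.png")[140:290,165:345]
cv2.imwrite("pics/sc_crop.png",cv2.resize(a,None,fx=4.4,fy=4,interpolation=cv2.INTER_CUBIC)[:, :792])
b=cv2.imread("pics/side0.png")[140:275,170:300]
cv2.imwrite("pics/sd_crop.png",cv2.resize(b,None,fx=4.4,fy=4.4,interpolation=cv2.INTER_CUBIC))
E
```

```text
(no output)
```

View pics/sc_crop.png

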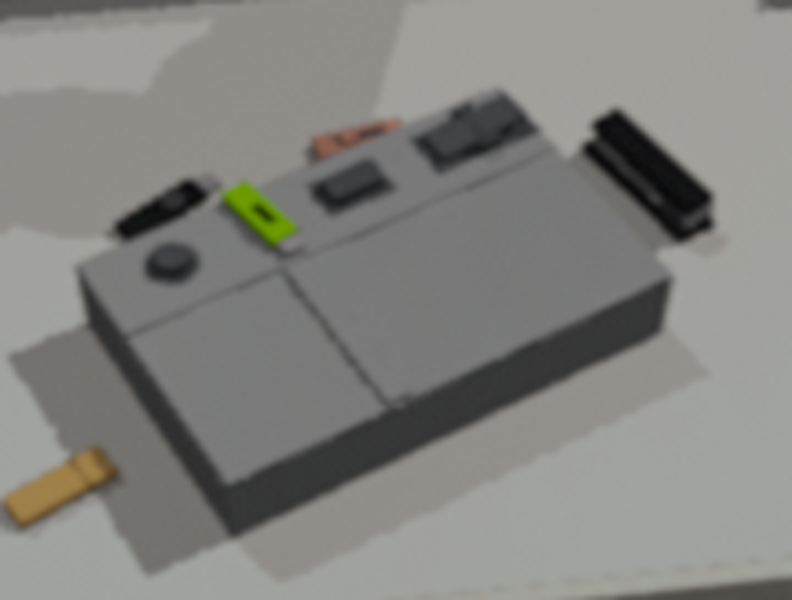

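View pics/sd_crop.png

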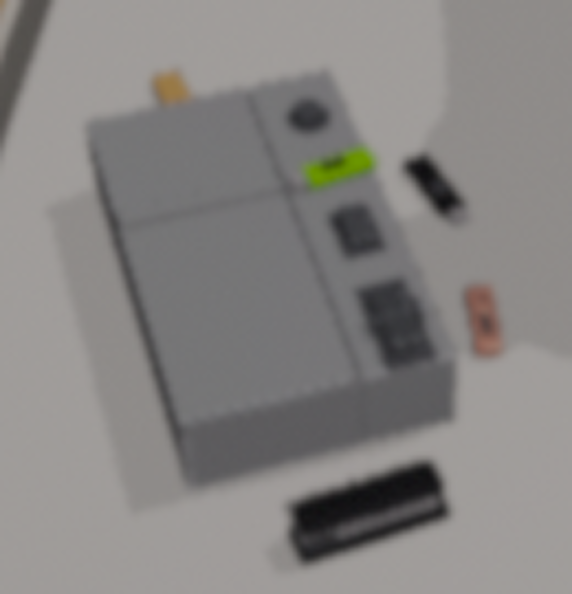

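```bash
cat > h.py <<'E'
import numpy as np
from scipy.spatial.transform import Rotation as Ro
from station import robot, vision
def rpy(a): return Ro.from_euler('xyz',a).as_matrix()
def proj(n,P,tool=None):
    m=vision.camera_model(n)
    if n=="wrist":
        T=m["T_tool_cam"]; Rt=rpy(tool[1]); R=Rt@T[:3,:3]; p=Rt@T[:3,3]+tool[0]
    else: R=rpy(m["attitude"]);p=m["position"]
    c=(np.atleast_2d(P)-p)@R
    c=c*[1,-1,-1]
    u=c@m["mtx"].T
    return u[:,:2]/u[:,2:]
def box(x,P):
    P=np.atleast_2d(P)/1000.
    c,s=np.cos(x[2]),np.sin(x[2])
    return P@np.array([[c,s,0],[-s,c,0],[0,0,1]])+[x[0],x[1],x[3] if len(x)>3 else .006]
E
cat > fit.py <<'E'
from h import *
from scipy.optimize import least_squares
S=[((-90,-135,64),(80,270)),((-90,135,64),(500,90)),((80,-135,65),(230,483)),((80,135,65),(668,277)),((80,-135,0),(237,535)),((-62,-90,74),(173,258)),((-62,20,74),(350,180)),((-30,-135,64),(130,335)),((-30,135,64),(555,150))]
D=[((-90,-135,64),(330,72)),((-90,135,64),(455,360)),((80,135,65),(183,425)),((80,-135,65),(90,122)),((-90,135,0),(453,418)),((80,135,0),(192,487)),((-62,-90,74),(309,113)),((-62,20,74),(357,228))]
Sp=np.array([a for a,_ in S]);Su=np.array([(u/4.4+164.6,v/4+139.6) for _,(u,v) in S])
Dp=np.array([a for a,_ in D]);Du=np.array([(u/4.4+169.6,v/4.4+139.6) for _,(u,v) in D])
def r(x,w=(1,1)): return np.r_[w[0]*(proj("scene",box(x,Sp))-Su).ravel(),w[1]*(proj("side",box(x,Dp))-Du).ravel()]
for w in [(1,1),(1,0),(0,1)]:
  for n in (3,4):
    s=least_squares(r,[.65,0,-.3,.006][:n],args=(w,)); print(w,s.x,np.sqrt(2*s.cost/len(S+D)))
    if w==(1,1) and n==3: print(s.fun.reshape(-1,2).round(1).tolist()); x=s.x
for k,p in dict(lock=(-62,126,79.5),wide=(-62,20,74),narrow=(-62,-90,74)).items(): print(k,box(x,p))
E
python3 fit.py
```

```text
(1, 1) [0.63812314 0.00126622 0.41196556] 1.419456062093024
[[-1.5, -1.6], [0.1, -1.7], [-0.5, 0.3], [2.0, -1.2], [-0.6, 1.5], [-0.2, -0.8], [0.5, -0.6], [-1.1, 0.7], [1.0, -0.7], [-0.3, -0.9], [0.8, -0.8], [-1.1, 0.3], [-1.5, -0.4], [0.8, 1.2], [-1.0, 1.5], [-0.5, -1.0], [-0.3, -1.3]]
(1, 1) [0.63735189 0.00078909 0.41103601 0.0033781 ] 1.308905968586793
(1, 0) [0.63900868 0.00130027 0.41307566] 1.0738890142125896
(1, 0) [ 0.62440309  0.00260488  0.41055288 -0.01590483] 0.49462109991181996
(0, 1) [0.6369863  0.00109947 0.4067744 ] 0.8433273687663551
(0, 1) [ 0.64052309 -0.01798089  0.40731488 -0.01612069] 0.39579251752043
lock [[0.53085852 0.09189901 0.0855    ]]
wide [[ 0.57330211 -0.00523256  0.08      ]]
narrow [[ 0.61734734 -0.10602947  0.08      ]]
```

```bash
cat > w.py <<'E'
from h import *
s=robot.read_state();R=rpy(s["orientation"]);print(s["t"],"pos",s["position"].round(4),"F",s["wrist_force"].round(2))
print("tool axes in world (cols)\n",R.round(3)); print("z azimuth",np.arctan2(R[1,2],R[0,2]))
E
python3 w.py
```

```text
0.15 pos [ 0.2153 -0.6394  0.2306] F [0.1  0.04 0.48]
tool axes in world (cols)
 [[-0.     0.319 -0.948]
 [ 0.001 -0.948 -0.319]
 [-1.    -0.001  0.   ]]
z azimuth -2.8167788318422953
```

```bash
cat > tw.py <<'E'
from h import *
from scipy.optimize import least_squares
s=robot.read_state();R0=rpy(s["orientation"]);p0=s["position"]
tgt=np.array([.569,.004,.23]);yaw=.412
bx=np.array([np.cos(yaw),np.sin(yaw),0]);by=np.array([-bx[1],bx[0],0])
Rt=np.c_[[0,0,-1],bx,-by]
def run(v,n=24):
    p=p0.copy();R=R0.copy();L=[]
    for _ in range(n): p=p+R@v[:3];R=R@Ro.from_rotvec(v[3:]).as_matrix();L.append(p)
    return p,R,L
f=lambda v:np.r_[run(v)[0]-tgt,Ro.from_matrix(run(v)[1].T@Rt).as_rotvec()]
x0=np.r_[0,.0,-.03,-.069,0,0]
q=least_squares(f,x0);print(q.x.round(4),q.cost)
for d in(3,4): v=q.x.round(d); p,R,L=run(v);print(p,[round(float(np.hypot(*a[:2])),3) for a in L])
E
python3 tw.py
```

```text
[ 0.      0.0018 -0.0343 -0.0691 -0.      0.    ] 3.2899070607326465e-23
[ 0.57111923 -0.00509832  0.23119772] [0.678, 0.68, 0.681, 0.682, 0.682, 0.682, 0.681, 0.679, 0.677, 0.674, 0.671, 0.666, 0.661, 0.656, 0.65, 0.643, 0.636, 0.628, 0.62, 0.611, 0.602, 0.592, 0.582, 0.571]
[0.56921766 0.00271519 0.23120755] [0.677, 0.679, 0.681, 0.682, 0.682, 0.681, 0.68, 0.678, 0.676, 0.673, 0.669, 0.665, 0.66, 0.654, 0.648, 0.641, 0.634, 0.626, 0.618, 0.609, 0.6, 0.59, 0.58, 0.569]
```

Call:
{"method": "step_arm", "body": {"rows": [[[0, 0.0018, -0.0343], [-0.0691, 0, 0]], [[0, 0.0018, -0.0343], [-0.0691, 0, 0]], [[0, 0.0018, -0.0343], [-0.0691, 0, 0]], [[0, 0.0018, -0.0343], [-0.0691, 0, 0]], [[0, 0.0018, -0.0343], [-0.0691, 0, 0]], [[0, 0.0018, -0.0343], [-0.0691, 0, 0]], [[0, 0.0018, -0.0343], [-0.0691, 0, 0]], [[0, 0.0018, -0.0343], [-0.0691, 0, 0]], [[0, 0.0018, -0.0343], [-0.0691, 0, 0]], [[0, 0.0018, -0.0343], [-0.0691, 0, 0]], [[0, 0.0018, -0.0343], [-0.0691, 0, 0]], [[0, 0.0018, -0.0343], [-0.0691, 0, 0]]], "fingers": 0, "grip_force": 20}}

```text
t: 1.35
position: [0.5344, -0.3953, 0.2309]
orientation: [-1.905, 1.57, 2.393]
wrist_force: [0.3, 0.4, 0.0]
opening: 0.0002
```

Call:
{"method": "step_arm", "body": {"rows": [[[0, 0.0018, -0.0343], [-0.0691, 0, 0]], [[0, 0.0018, -0.0343], [-0.0691, 0, 0]], [[0, 0.0018, -0.0343], [-0.0691, 0, 0]], [[0, 0.0018, -0.0343], [-0.0691, 0, 0]], [[0, 0.0018, -0.0343], [-0.0691, 0, 0]], [[0, 0.0018, -0.0343], [-0.0691, 0, 0]], [[0, 0.0018, -0.0343], [-0.0691, 0, 0]], [[0, 0.0018, -0.0343], [-0.0691, 0, 0]], [[0, 0.0018, -0.0343], [-0.0691, 0, 0]], [[0, 0.0018, -0.0343], [-0.0691, 0, 0]], [[0, 0.0018, -0.0343], [-0.0691, 0, 0]], [[0, 0.0018, -0.0343], [-0.0691, 0, 0]]]}}

```text
t: 2.55
position: [0.569, 0.0038, 0.2311]
orientation: [-2.366, 1.571, 2.762]
wrist_force: [0.5, -1.1, -0.0]
opening: -0.0001
```

Call:
{"method": "step_arm", "body": {"rows": [[[0, 0, 0], [0, 0, 0]], [[0, 0, 0], [0, 0, 0]]]}}

```text
t: 2.75
position: [0.5692, 0.0029, 0.2313]
orientation: [-0.793, 1.571, -1.95]
wrist_force: [-0.3, -1.0, -0.4]
opening: -0.0001
```

```bash
cat > wsnap.py <<'E'
import sys
from h import *
import cv2
s=robot.read_state();im=vision.capture("wrist")
np.savez(f"pics/{sys.argv[1]}.npz",p=s["position"],o=s["orientation"])
cv2.imwrite(f"pics/{sys.argv[1]}.png",cv2.cvtColor(cv2.resize(im,None,fx=1.5,fy=1.5,interpolation=cv2.INTER_CUBIC),cv2.COLOR_RGB2BGR))
E
python3 w.py; python3 wsnap.py w1
```

```text
2.75 pos [0.5692 0.0029 0.2313] F [-0.35 -0.98 -0.4 ]
tool axes in world (cols)
 [[-0.     0.916  0.402]
 [-0.     0.402 -0.916]
 [-1.    -0.     0.   ]]
z azimuth -1.157330796498136
```

View pics/w1.png

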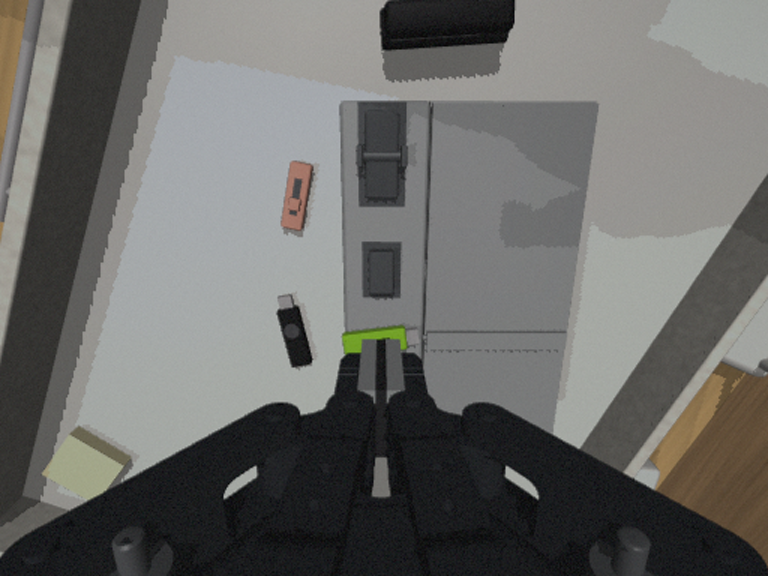

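```bash
cat > chk.py <<'E'
from h import *
from scipy.optimize import least_squares
d=np.load("pics/w1.npz");t=(d["p"],d["o"])
P=[(-62,20,74),(-90,135,64),(80,135,65),(-62,126,79.5),(-62,74,69),(-78,20,74)][:5]
U=np.array([(381.5,271),(342,101),(597,101),(382,109),(382,198)])/1.5-.17
x=[.63812,.00127,.41197]
print((proj("wrist",box(x,P),t)-U).round(1).tolist())
f=lambda x:(proj("wrist",box(x,P),t)-U).ravel()
for x0 in (x,x+[.006]):
    s=least_squares(f,x0);print(s.x,s.fun.round(1))
    for k,p in dict(lock=(-62,126,79.5),wide=(-62,20,74),narrow=(-62,-90,74)).items(): print(k,box(s.x,p).round(4))
E
python3 chk.py
```

```text
[[0.1, -0.7], [-2.0, -3.3], [2.2, -3.2], [-0.0, -0.1], [-0.2, -4.1]]
[ 0.63871161 -0.00109774  0.40739811] [-0.2  1.2 -1.7 -1.1  1.9 -0.2  0.2  2.3 -0.2 -2. ]
lock [[0.5319 0.09   0.0855]]
wide [[ 0.5739 -0.0073  0.08  ]]
narrow [[ 0.6174 -0.1083  0.08  ]]
[ 0.63903873 -0.00087866  0.40826531  0.0023431 ] [ 0.1  0.2 -1.1 -0.7  0.4  0.1  0.4  2.6  0.1 -2.4]
lock [[0.5321 0.0902 0.0818]]
wide [[ 0.5742 -0.0071  0.0763]]
narrow [[ 0.6179 -0.1081  0.0763]]
```

The wrist view shows the rocker at (382,155), the oblong button at (382,271), and the stick at (375,340) under the fingers. The box pose agrees with the fixed cameras to about 2 mm. Next I'll move above the raised end.

Call:
{"method": "step_arm", "body": {"rows": [[[0, 0, -0.031], [0, 0, 0]], [[0, 0.001, -0.031], [0, 0, 0]], [[0, 0, -0.0306], [0, 0, 0]], [[0.033, 0, 0], [0, 0, 0]], [[0.033, 0, 0], [0, 0, 0]], [[0.033, 0, 0], [0, 0, 0]], [[0.03, 0, 0], [0, 0, 0]], [[0, 0, 0], [0, 0, 0]], [[0, 0, 0], [0, 0, 0]]]}}

```text
t: 3.7
position: [0.5335, 0.0868, 0.1025]
orientation: [-1.556, 1.57, -2.716]
wrist_force: [-0.1, 0.2, -0.4]
opening: 0.0002
```

```bash
python3 w.py; python3 wsnap.py w2;python3 - <<'E'
from h import *
import cv2
for n in("scene","side"):
    im=cv2.cvtColor(vision.capture(n),cv2.COLOR_RGB2BGR)
    c=im[90:240,180:340] if n=="scene" else im[140:275,190:320]
    cv2.imwrite(f"pics/{n}2.png",cv2.resize(c,None,fx=4,fy=4,interpolation=cv2.INTER_CUBIC))
E
```

```text
3.7 pos [0.5335 0.0868 0.1025] F [-0.1   0.16 -0.38]
tool axes in world (cols)
 [[-0.001  0.917  0.399]
 [-0.     0.399 -0.917]
 [-1.    -0.001  0.   ]]
z azimuth -1.1600266208425005
```

View pics/w2.png

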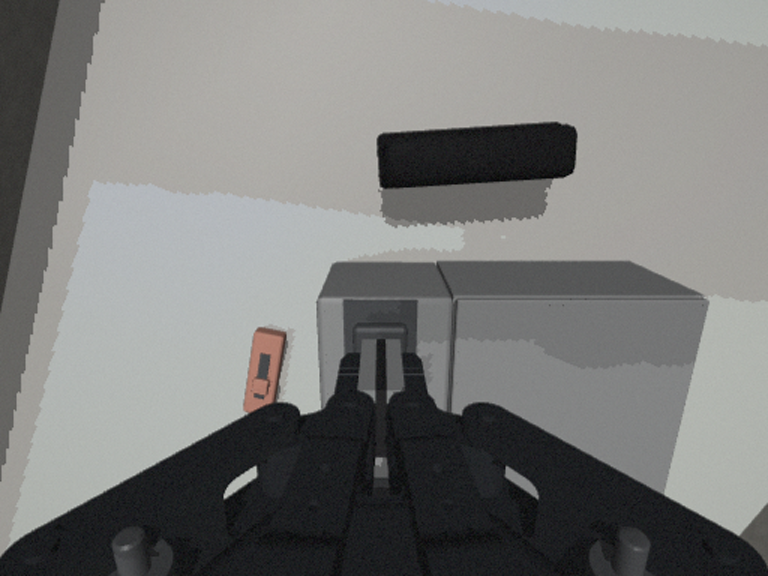

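View pics/scene2.png

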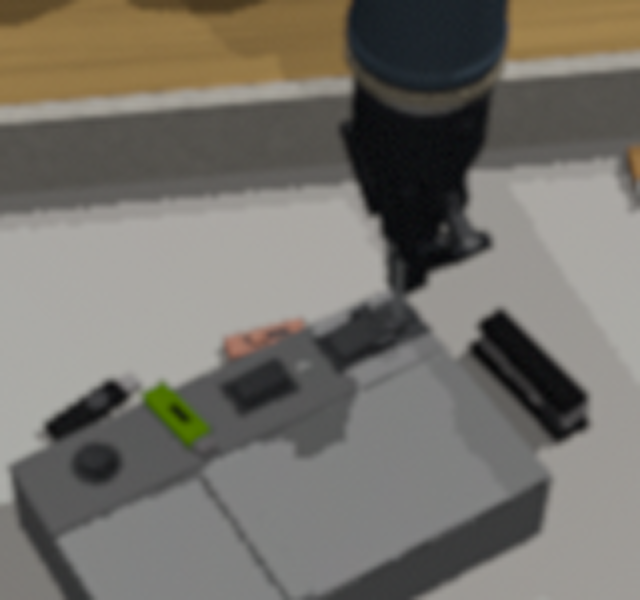

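View pics/side2.png

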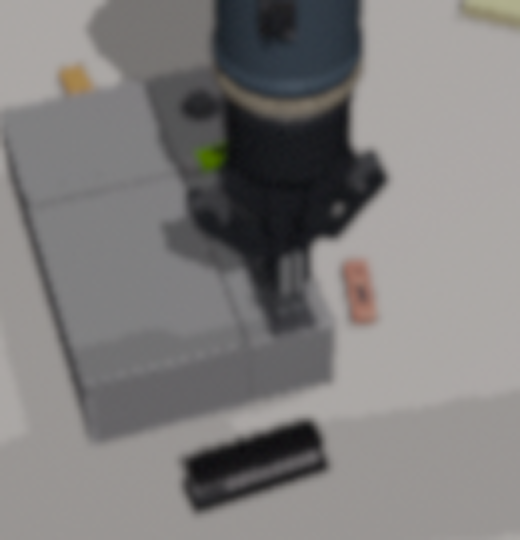

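The tips sit over the raised end: tips at (381,340), rocker end at (381,325). I'll descend with force checks.

Call:
{"method": "step_arm", "body": {"rows": [[[0.008, 0, 0], [0, 0, 0]], [[0.006, 0, 0], [0, 0, 0]], [[0.003, 0, 0], [0, 0, 0]], [[0.002, 0, 0], [0, 0, 0]], [[0, 0, 0], [0, 0, 0]]]}}

```text
t: 4.35
position: [0.533, 0.0877, 0.083]
orientation: [-1.917, 1.57, -3.075]
wrist_force: [0.5, -0.2, -0.6]
opening: 0.0001
```

Call:
{"method": "step_arm", "body": {"rows": [[[0.002, 0, 0], [0, 0, 0]], [[0.002, 0, 0], [0, 0, 0]], [[0, 0, 0], [0, 0, 0]]]}}

```text
t: 4.65
position: [0.5332, 0.0879, 0.0792]
orientation: [2.57, 1.57, 1.412]
wrist_force: [-1.0, 0.7, 1.2]
opening: -0.0001
```

Call:
{"method": "step_arm", "body": {"rows": [[[0.002, 0, 0], [0, 0, 0]], [[0, 0, 0], [0, 0, 0]]]}}

```text
t: 4.85
position: [0.5333, 0.0879, 0.078]
orientation: [1.186, 1.57, 0.028]
wrist_force: [-3.6, 1.6, 11.5]
opening: -0.0001
```

Call:
{"method": "step_arm", "body": {"rows": [[[0.002, 0, 0], [0, 0, 0]], [[0, 0, 0], [0, 0, 0]]]}}

```text
t: 5.05
position: [0.5335, 0.088, 0.0776]
orientation: [0.929, 1.569, -0.23]
wrist_force: [-8.7, -1.0, 31.7]
opening: 0.0002
```

The force rose steeply at z ≈ 0.078, as expected at the stop. I'll lift off and check the rocker.

Call:
{"method": "step_arm", "body": {"rows": [[[-0.01, 0, 0], [0, 0, 0]], [[-0.03, 0, 0], [0, 0, 0]], [[-0.03, 0, 0.04], [0, 0, 0]], [[-0.02, 0, 0.04], [0, 0, 0]], [[0, 0, 0], [0, 0, 0]], [[0, 0, 0], [0, 0, 0]]]}}

```text
t: 5.65
position: [0.5655, 0.0129, 0.1654]
orientation: [0.772, 1.57, -0.389]
wrist_force: [-0.3, 0.5, 0.1]
opening: 0.0002
```

```bash
python3 w.py; python3 wsnap.py w3;python3 - <<'E'
from h import *
import cv2
for n in("scene","side"):
    im=cv2.cvtColor(vision.capture(n),cv2.COLOR_RGB2BGR)
    c=im[90:240,180:340] if n=="scene" else im[140:275,190:320]
    cv2.imwrite(f"pics/{n}3.png",cv2.resize(c,None,fx=4,fy=4,interpolation=cv2.INTER_CUBIC))
E
```

```text
5.65 pos [0.5655 0.0129 0.1654] F [-0.35  0.48  0.1 ]
tool axes in world (cols)
 [[ 0.001  0.917  0.398]
 [-0.     0.398 -0.917]
 [-1.     0.001  0.001]]
z azimuth -1.1613987867171651
```

View pics/w3.png

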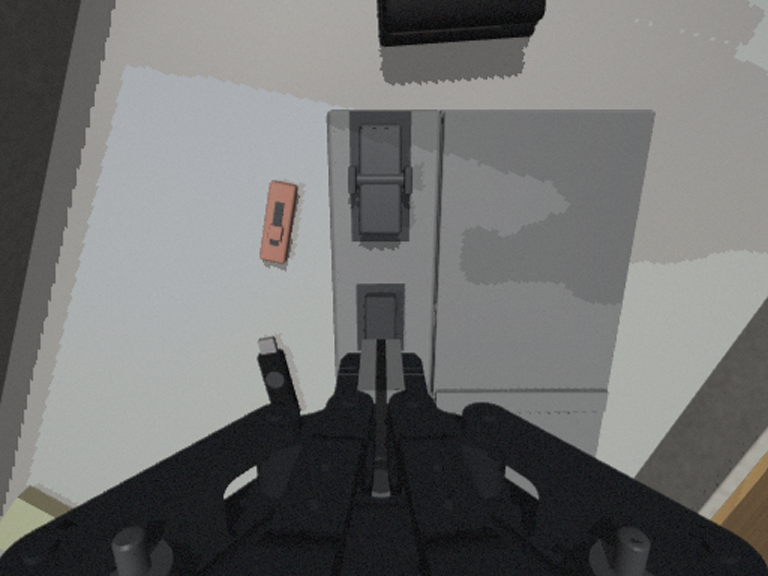

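View pics/scene3.png

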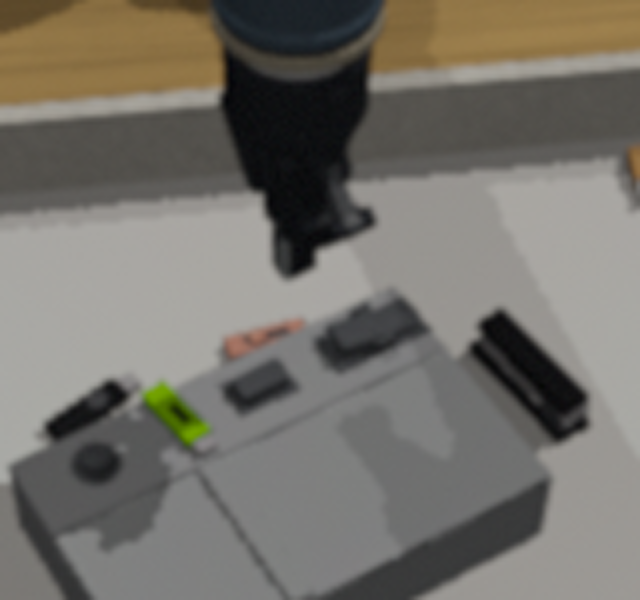

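```bash
python3 - <<'E'
from h import *
d=np.load("pics/w3.npz");t=(d["p"],d["o"]);x=[.6387,-.0005,.408]
for a in (.18,0,-.10,-.18):
    # plate tops: centre 3 above pivot at z 72
    P=[(-62,100+s*28*np.cos(a)-3*np.sin(a),72+3*np.cos(a)+s*28*np.sin(a)) for s in(1,-1)]
    P+=[(-62+11*s,100+28*np.cos(a)-3*np.sin(a),72+3*np.cos(a)+28*np.sin(a)) for s in (1,-1)]
    P+=[(-62+11*s,100-28*np.cos(a)-3*np.sin(a),72+3*np.cos(a)-28*np.sin(a)) for s in (1,-1)]
    q=(proj("wrist",box(x,P),t)+.17)*1.5; print(a,q[:2].round(0).tolist(),"width L,R",abs(q[2]-q[3])[0].round(1),abs(q[4]-q[5])[0].round(1))
print((proj("wrist",box(x,[(-90,135,64),(-62,20,74)]),t)*1.5).round())
E
python3 -c "
import cv2
a=cv2.imread('pics/w3.png')[100:260,310:450];cv2.imwrite('pics/w3c.png',cv2.resize(a,None,fx=3.7,fy=3.7,interpolation=2))"
```

```text
0.18 [[381.0, 122.0], [381.0, 231.0]] width L,R 45.3 40.4
0 [[381.0, 121.0], [381.0, 232.0]] width L,R 44.4 41.2
-0.1 [[381.0, 121.0], [381.0, 232.0]] width L,R 43.9 41.7
-0.18 [[381.0, 121.0], [381.0, 232.0]] width L,R 43.4 42.1
[[326. 107.]
 [380. 322.]]
```

View pics/w3c.png

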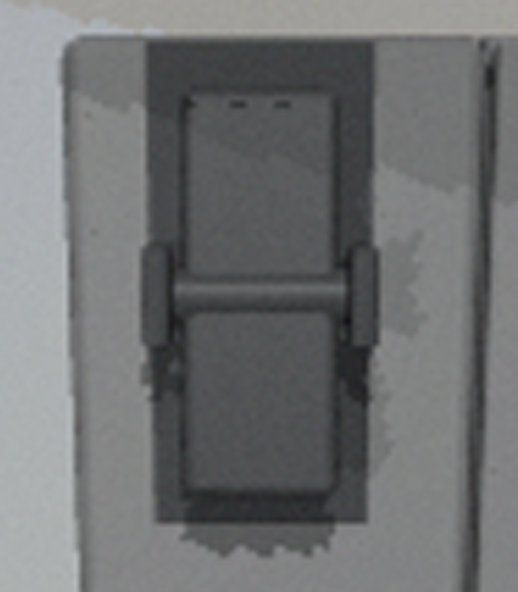

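The rocker is tipped: its right end now stands up and casts a shadow, and its left end is down. Next is the oblong button. I'll lean the tool 0.25 rad away from the lid for swing clearance.

Call:
{"method": "step_arm", "body": {"rows": [[[0.02, 0.005, 0.0208], [0, 0, 0]], [[0.025, 0, 0], [0, 0, 0.125]], [[0.02, 0, 0], [0, 0, 0.125]], [[0, 0, 0], [0, 0, 0]], [[0, 0, 0], [0, 0, 0]]]}}

```text
t: 6.3
position: [0.5796, -0.0018, 0.1032]
orientation: [1.569, 1.346, 0.412]
wrist_force: [0.7, 0.5, -0.7]
opening: 0.0002
```

```bash
cat > snap.py <<'E'
import sys,cv2
from h import *
for n in("scene","side"):
    im=cv2.cvtColor(vision.capture(n),cv2.COLOR_RGB2BGR)
    c=im[90:260,170:340] if n=="scene" else im[120:290,170:340]
    cv2.imwrite(f"pics/{n}{sys.argv[1]}.png",cv2.resize(c,None,fx=3.4,fy=3.4,interpolation=cv2.INTER_CUBIC))
E
cat > off.py <<'E'
from h import *
s=robot.read_state();x=[.6387,-.0003,.409];c,n=np.cos(x[2]),np.sin(x[2])
d=s["position"]-[x[0],x[1],.006];print("TCP in box mm",(1e3*np.array([c*d[0]+n*d[1],-n*d[0]+c*d[1],d[2]])).round(1),"t",s["t"],"F",s["wrist_force"].round(1))
E
python3 w.py; python3 off.py;python3 wsnap.py w4; python3 snap.py 4
```

```text
6.3 pos [ 0.5796 -0.0018  0.1032] F [ 0.68  0.45 -0.73]
tool axes in world (cols)
 [[ 0.205  0.893  0.402]
 [ 0.089  0.392 -0.916]
 [-0.975  0.223  0.   ]]
z azimuth -1.1574291506785717
TCP in box mm [-54.8  22.2  97.2] t 6.3 F [ 0.7  0.5 -0.7]
```

View pics/scene4.png

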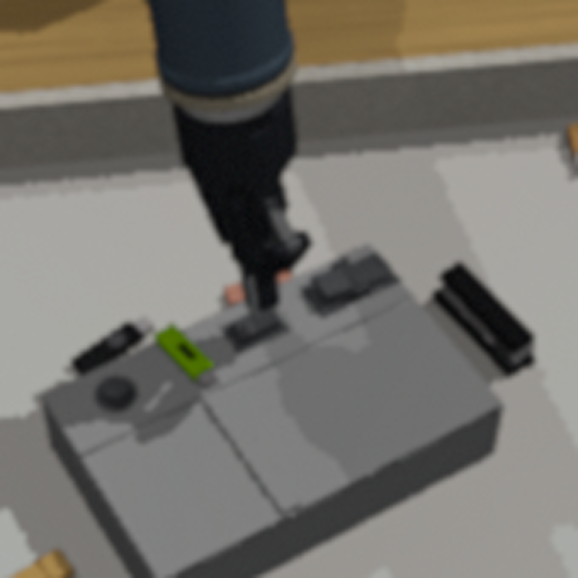

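View pics/side4.png

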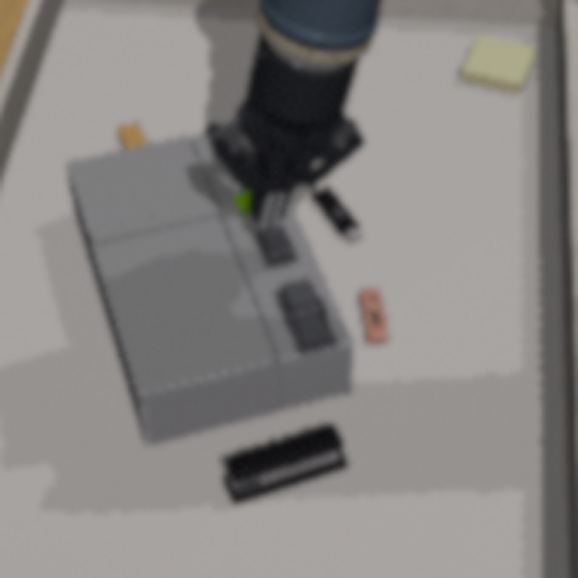

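View pics/w4.png

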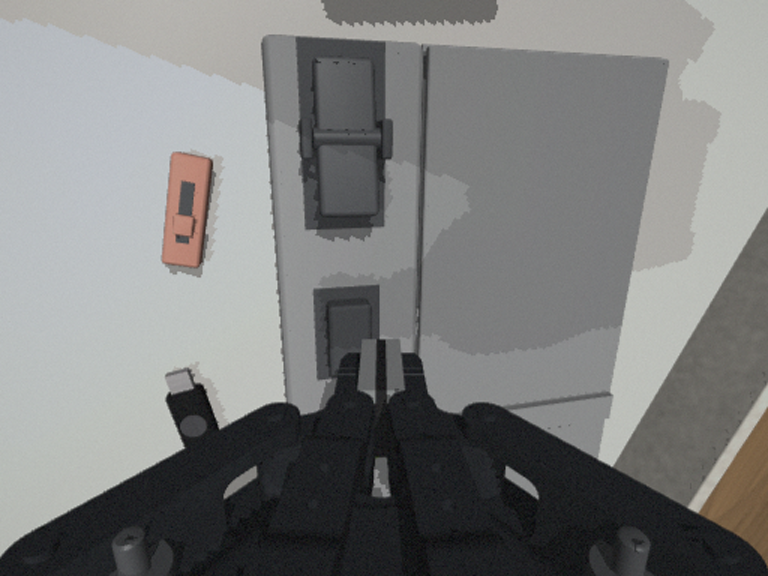

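Tips are at about box (-55, 22), above the oblong button, and clear of the stick. I'll descend.

Call:
{"method": "step_arm", "body": {"rows": [[[0.009, -0.004, 0.002], [0, 0, 0]], [[0.006, -0.0015, 0], [0, 0, 0]], [[0.003, -0.0007, 0], [0, 0, 0]], [[0, 0, 0], [0, 0, 0]]]}}

```text
t: 6.85
position: [0.5792, -0.0048, 0.0837]
orientation: [1.569, 1.343, 0.411]
wrist_force: [-0.0, -0.6, 0.1]
opening: -0.0001
```

Call:
{"method": "step_arm", "body": {"rows": [[[0.002, -0.0005, 0], [0, 0, 0]], [[0.002, -0.0005, 0], [0, 0, 0]], [[0, 0, 0], [0, 0, 0]]]}}

```text
t: 7.15
position: [0.5797, -0.0048, 0.0803]
orientation: [1.566, 1.341, 0.408]
wrist_force: [-0.2, 0.1, 2.6]
opening: 0.0002
```

```bash
python3 off.py
```

```text
TCP in box mm [-55.9  19.3  74.3] t 7.15 F [-0.2  0.1  2.6]
```

Call:
{"method": "step_arm", "body": {"rows": [[[0.002, -0.0005, 0], [0, 0, 0]], [[0.002, -0.0005, 0], [0, 0, 0]], [[0, 0, 0], [0, 0, 0]]]}}

```text
t: 7.45
position: [0.5797, -0.0049, 0.0762]
orientation: [1.566, 1.341, 0.408]
wrist_force: [-0.5, 0.7, 4.4]
opening: -0.0004
```

Call:
{"method": "step_arm", "body": {"rows": [[[0.002, -0.0005, 0], [0, 0, 0]], [[0, 0, 0], [0, 0, 0]]]}}

```text
t: 7.65
position: [0.5798, -0.0048, 0.075]
orientation: [1.563, 1.34, 0.405]
wrist_force: [-3.5, 0.2, 14.7]
opening: -0.0004
```

Bottomed out at 14.7 N. I'll check the lid while holding.

```bash
python3 snap.py 5
```

```text
(no output)
```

View pics/side5.png

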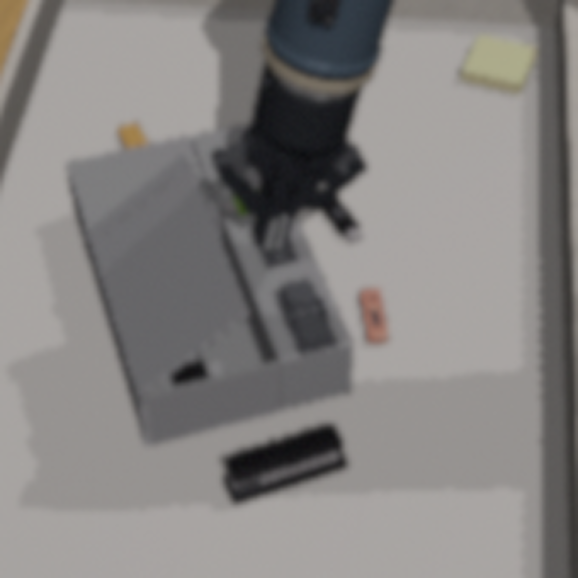

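The wide lid is rising. I'll hold a second, then lift straight up.

Call:
{"method": "step_arm", "body": {"rows": [[[0, 0, 0], [0, 0, 0]], [[0, 0, 0], [0, 0, 0]], [[0, 0, 0], [0, 0, 0]], [[0, 0, 0], [0, 0, 0]], [[0, 0, 0], [0, 0, 0]], [[0, 0, 0], [0, 0, 0]], [[0, 0, 0], [0, 0, 0]], [[-0.01, 0.002, 0], [0, 0, 0]], [[-0.02, 0.005, 0], [0, 0, 0]], [[-0.02, 0.005, 0], [0, 0, 0]], [[0, 0, 0], [0, 0, 0]]]}}

```text
t: 8.85
position: [0.5809, -0.0048, 0.1279]
orientation: [1.561, 1.338, 0.402]
wrist_force: [0.3, 0.4, 0.1]
opening: -0.0002
```

```bash
python3 off.py; python3 snap.py 6; python3 wsnap.py w6
```

```text
TCP in box mm [-54.8  18.8 121.9] t 8.85 F [0.3 0.4 0.1]
```

View pics/side6.png

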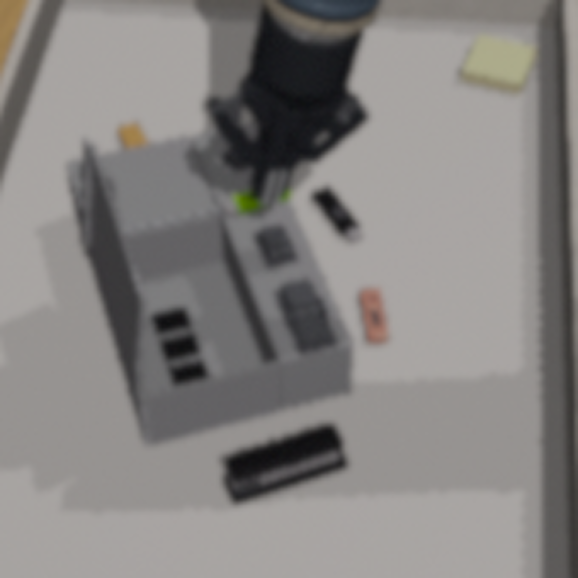

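View pics/scene6.png

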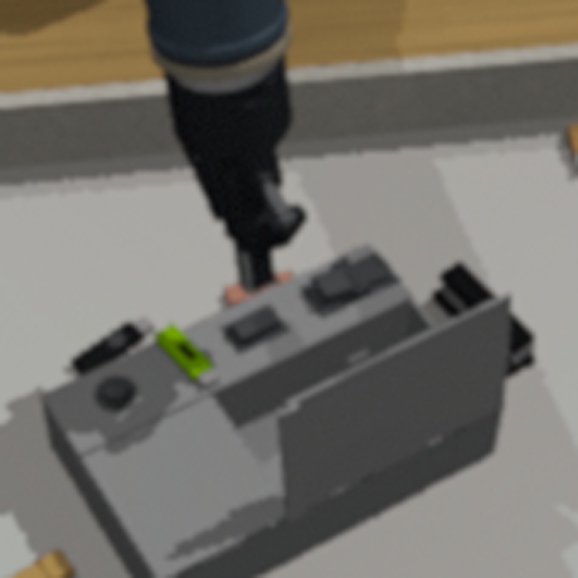

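View pics/w6.png

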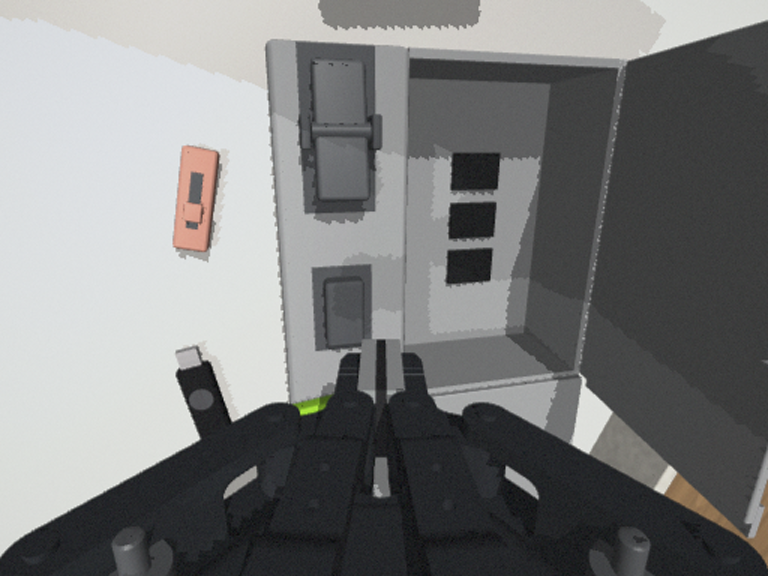

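The wide lid is fully up. I'll move over to the round button.

Call:
{"method": "step_arm", "body": {"rows": [[[0, 0, 0.036], [0, 0, 0]], [[0, -0.001, 0.036], [0, 0, 0]], [[0, 0, 0.0365], [0, 0, 0]], [[0.015, -0.004, 0], [0, 0, 0]], [[0.01, -0.002, 0], [0, 0, 0]], [[0, 0, 0], [0, 0, 0]], [[0, 0, 0], [0, 0, 0]]]}}

```text
t: 9.7
position: [0.6217, -0.1032, 0.0993]
orientation: [1.572, 1.342, 0.415]
wrist_force: [0.4, -0.0, -0.3]
opening: -0.0
```

```bash
python3 off.py; python3 w.py; python3 snap.py 7; python3 wsnap.py w7
```

```text
TCP in box mm [-56.5 -87.6  93.3] t 9.7 F [ 0.4 -0.  -0.3]
9.7 pos [ 0.6217 -0.1032  0.0993] F [ 0.39 -0.01 -0.32]
tool axes in world (cols)
 [[ 0.207  0.892  0.403]
 [ 0.091  0.392 -0.915]
 [-0.974  0.227 -0.   ]]
z azimuth -1.156464686653684
```

View pics/scene7.png

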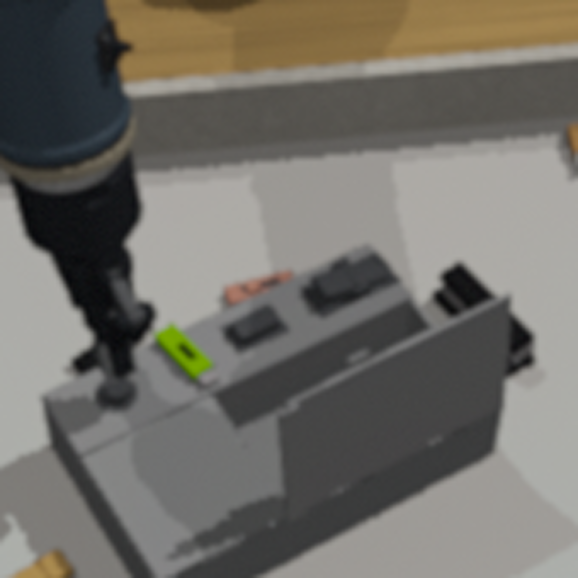

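View pics/w7.png

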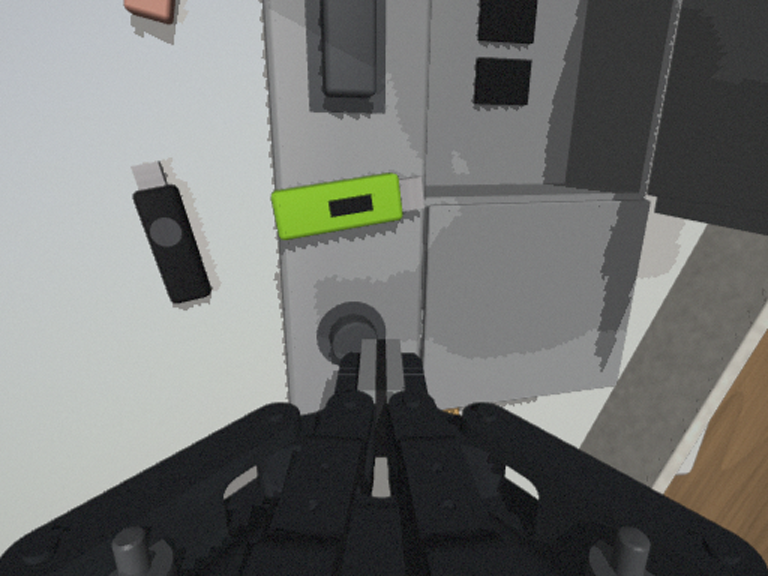

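```bash
python3 - <<'E'
from h import *
d=np.load("pics/w7.npz");t=(d["p"],d["o"])
print((proj("wrist",box([.6387,-.0003,.409],[(-62,-90,74),(-62,-80,74),(-62,-76,64)]),t)+.17)*1.5)
E
```

```text
[[355.53551345 340.87973234]
 [355.22275052 318.17917894]
 [350.98867617 300.61096775]]
```

The round button matches the prediction to within about 3 mm, and the tips are over it. I'll descend.

Call:
{"method": "step_arm", "body": {"rows": [[[0.008, -0.002, 0.001], [0, 0, 0]], [[0.005, -0.001, 0], [0, 0, 0]], [[0.003, -0.0007, 0], [0, 0, 0]], [[0, 0, 0], [0, 0, 0]]]}}

```text
t: 10.25
position: [0.6222, -0.1055, 0.0826]
orientation: [1.569, 1.342, 0.411]
wrist_force: [-0.6, 0.5, -0.8]
opening: -0.0002
```

Call:
{"method": "step_arm", "body": {"rows": [[[0.002, -0.0005, 0], [0, 0, 0]], [[0.002, -0.0005, 0], [0, 0, 0]], [[0, 0, 0], [0, 0, 0]]]}}

```text
t: 10.55
position: [0.6227, -0.1055, 0.0792]
orientation: [1.566, 1.341, 0.408]
wrist_force: [-0.8, -0.1, 2.8]
opening: -0.0
```

Call:
{"method": "step_arm", "body": {"rows": [[[0.002, -0.0005, 0], [0, 0, 0]], [[0, 0, 0], [0, 0, 0]]]}}

```text
t: 10.75
position: [0.6227, -0.1055, 0.0772]
orientation: [1.566, 1.341, 0.408]
wrist_force: [-0.2, 0.3, 3.6]
opening: 0.0001
```

Call:
{"method": "step_arm", "body": {"rows": [[[0.002, -0.0005, 0], [0, 0, 0]], [[0, 0, 0], [0, 0, 0]]]}}

```text
t: 10.95
position: [0.6227, -0.1055, 0.0753]
orientation: [1.566, 1.341, 0.407]
wrist_force: [-2.2, 0.1, 8.2]
opening: -0.0002
```

Call:
{"method": "step_arm", "body": {"rows": [[[0.0015, -0.0004, 0], [0, 0, 0]], [[0, 0, 0], [0, 0, 0]]]}}

```text
t: 11.15
position: [0.6228, -0.1055, 0.0749]
orientation: [1.561, 1.34, 0.403]
wrist_force: [-7.2, -0.1, 19.4]
opening: -0.0001
```

Bottomed out at the same height (z 0.075). I'll hold, then lift and back away.

Call:
{"method": "step_arm", "body": {"rows": [[[0, 0, 0], [0, 0, 0]], [[0, 0, 0], [0, 0, 0]], [[0, 0, 0], [0, 0, 0]], [[0, 0, 0], [0, 0, 0]], [[0, 0, 0], [0, 0, 0]], [[0, 0, 0], [0, 0, 0]], [[0, 0, 0], [0, 0, 0]], [[-0.01, 0.002, 0], [0, 0, 0]], [[-0.03, 0.005, 0], [0, 0, 0]], [[-0.04, 0, 0], [0, 0, 0]], [[-0.04, 0, 0], [0, 0, 0]], [[0, 0, 0], [0, 0, 0]]]}}

```text
t: 12.35
position: [0.6053, -0.1146, 0.1969]
orientation: [1.547, 1.336, 0.388]
wrist_force: [0.4, 0.4, 0.8]
opening: -0.0003
```

Call:
{"method": "step_arm", "body": {"rows": [[[-0.02, -0.02, 0], [0, 0, 0]], [[-0.02, -0.02, 0], [0, 0, 0]], [[0, 0, 0], [0, 0, 0]], [[0, 0, 0], [0, 0, 0]], [[0, 0, 0], [0, 0, 0]], [[0, 0, 0], [0, 0, 0]], [[0, 0, 0], [0, 0, 0]]]}}

```text
t: 13.05
position: [0.5599, -0.1324, 0.2212]
orientation: [1.57, 1.342, 0.413]
wrist_force: [-0.1, 0.3, 0.2]
opening: 0.0002
```

```bash
python3 off.py; python3 snap.py 8; python3 wsnap.py w8
```

```text
TCP in box mm [-124.9  -89.9  215.2] t 13.05 F [-0.1  0.3  0.2]
```

View pics/scene8.png

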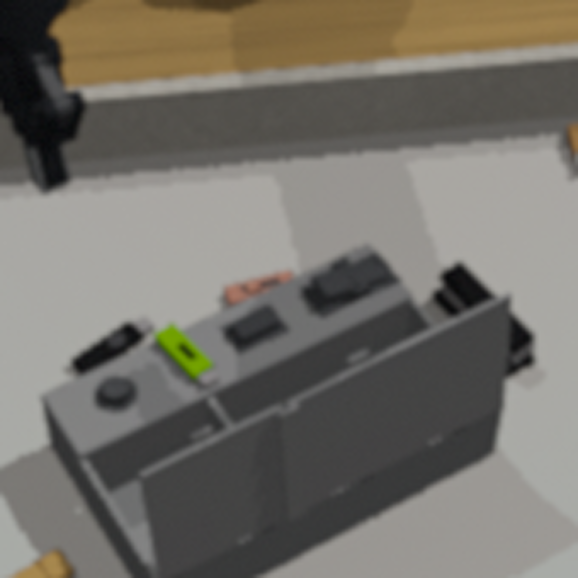

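View pics/side8.png

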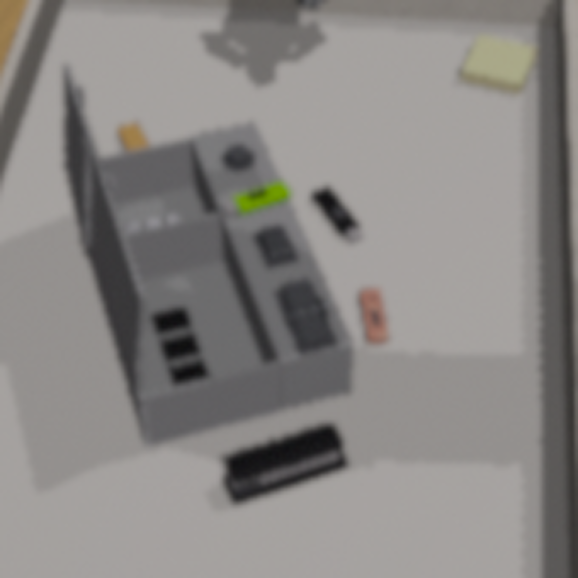

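View pics/w8.png

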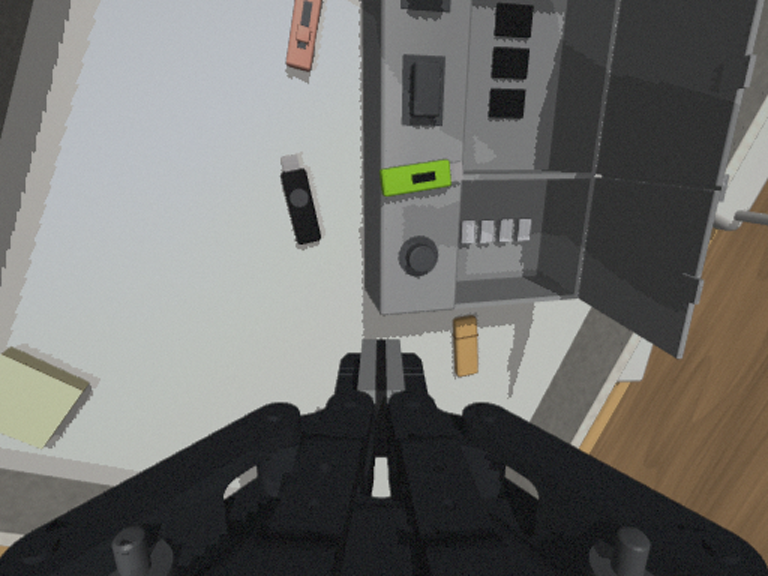

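Both lids are upright, the loose items look unmoved, and the arm is clear of everything.

```bash
python3 -c "
from station import job_done
print(job_done())"
```

```text
the job is handed in; nothing more can be done
None
```

The box is open and the job is handed in, at about 13 s of the 48 s allowed. With shut fingertips I tipped the lock rocker over, pushed the oblong button in and watched the wide lid rise fully. Only then did I push the round button in, and the narrow lid rose too.

- **Rocker:** it reached its stop at tip height 0.078 m, with about 32 N pushing back. Afterwards its left end was seen down and its right end up; I did not measure its angle.
- **Buttons:** both bottomed out at tip height 0.075 m, the oblong at about 15 N and the round at about 19 N.
- **Final check:** the last pictures show both lids upright. The lime stick, drives and stapler look unmoved, and the arm is clear with no force on the wrist. I did not check the tape roll or eraser at the end; the arm never went near them.
- **Disagreements:** the wrist and fixed cameras differed by about 2 mm on the box's position. The round button looked about 3 mm nearer the stick than predicted. Both were small enough not to affect the presses.

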